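# Load the slat dryer: isolate, raise the hold-down, lay the slats, clamp, switch on

### The arm

A 6-joint arm with a two-finger parallel gripper is mounted at the origin on the work surface. World frame = base frame: x ahead of the robot, y to its left, z up, the work surface at z = 0. Lengths are in mm, angles in rad, forces in N, time in s.
With the tool pointing down it reaches from about 350 to 975 mm from the base axis. Payload 7.1 kg.
Tool frame: the origin (TCP) lies midway between the tips of the shut fingers; the grasp point (between the pads) lies 19 mm behind it; z points along the fingers, y is the line along which they close (so a half turn about z gives the same grasp; the last joint's range is limited). The gripper opens to 88 mm and grips with 3 to 60 N. Pads are 20 mm wide; open, the fingers measure 115 mm over their backs; the gripper's body (75 mm by 178 mm) begins 61 mm behind the grasp point.
Start: joints at [1.304, 0.423, 1.63, -0, 1.089, -0.019], TCP at [153.263, 605.9, 222.675] pointing down, gripper open.
Joint ranges: [-3, 3], [-0.9, 2.11], [0.09, 2.58], [-1.31, 4.45], [0.11, 2.69], [-2.54, 2.54]. Speed limits (rad/s): [2.39, 2.39, 3.01, 3.14, 3.14, 3.14].

### API

Orientations are given as a rotation vector (axis times angle).
In Python, from workcell import ctrl gives the robot as it stands. The module is installed in compiled form; this text tells all that it offers.
- The arm moves only by the tool apply_moves, never from a script. Its argument "targets" is a list of rows, each a list of 3 entries, a list of its own where there are three numbers: the opening, from -1 (shut) to 1 (fully open), then the shift along the tool's x, y, z normalised to -1 to 1, where 1 is 5 cm, then the turn, a rotation vector about the tool's x, y, z normalised to -1 to 1, where 1 is 90 degrees. In form: [[jaw, [x, y, z], [wx, wy, wz]], ...]. A call has 1 to 8 rows; each row shifts and turns the commanded pose from where the row before left it, along the tool's axes as they then stand; what a row does not reach is not made up. A row lasts 1/8 s, in which the tool goes at most 62.5 mm and 10.7 degrees, less where a joint would pass 70% of its speed; a pose out of reach is approached as far as the arm can. A call with a number of a shift or a turn outside -1 to 1 is refused whole. A call with a gripper value outside its range is refused whole. The fingers move at their own pace and stop on an object; the grip force is fixed at half the most. Time passes only in rows, so rows that do not move let the fingers close. It gives the time, the measured TCP pose, the force, the opening and the grip force at its end, in the units of the state.
- ctrl.get_obs(): the state, without advancing time (a new reading comes with each control period).
- ctrl.get_image(name): name is "scene" or "top" or "wrist"; returns a dict with "pixels" (384x512x3 uint8, blue, green, red), "camera_matrix" (3x3 intrinsics, pixels), "view" (4x4, takes a point from world to camera coordinates); the wrist camera has in their place "hand_eye" (4x4, takes a point from camera to tool coordinates, whose origin is the TCP and whose axes are the flange's). Camera axes: x right, y down, z forward; pixel columns grow to the right and rows downward; lengths in mm; the calibration is good to about 2 mm. A picture is of the moment at which its call begins: read the wrist's pose just before it. There is no depth.
- ctrl.close_job(): hands the job in; it is judged then, once.
Trained networks look in the newest picture that a camera, given by its name, has taken for a name from the list of things; names that differ only in an ending like _2 or _b are one class to them, and where a whole thing is asked for, a point or a joint stands for the part that bears it (a point fixed in the world has none). Each returns a list of dicts, best first, with "score" (0 to 1); they miss things now and then, are a little off and sometimes report something else, mostly with a low value. They report only what shows in the picture. A call takes as long as a camera call. They do not tell look-alikes from the thing itself.
- ctrl.masks_of(label, camera): "region" (384x512 bool, what is visible of it) and "bbox" ([left, top, right, bottom] in pixels, round what is visible of it).
- ctrl.pinpoint(label, camera): "xy" ([column, row] in pixels: a listed point, or the origin of a listed thing).
The state is a dict: "t": time; "qpos": joint angles; "qvel": joint speeds; "joint_torque": joint torques, N m; "ee_pos": TCP position; "orientation": TCP orientation; "ft_force": force on the tool from outside, world axes, zero at the start; "moment": the same for the moment, N m; "width": finger opening in mm; "grasp_force": force on a finger pad.
Only numpy, scipy, OpenCV 4.12 (cv2) and the standard library are available. Lean on these libraries where they do the work, as an engineer would, in place of code of your own. Each camera call takes 0.05 s, during which the arm holds its last target. There are 200 camera calls.

### The job

Load the bamboo slats for drying: throw the knife switch off, then swing the hold-down arm fully up and back, and lay every bamboo slat on the bench flat across both rails of the rack, centred and square to the rails, with a gap between neighbours and all within the reach of the hold-down bar. Then swing the arm back down so that its bar rests on the slats, and throw the switch fully on again; the switch must never be on while the arm is up. Leave the brush and everything else on the bench where it is.

Things in the scene. Friction and masses are not known exactly. Their poses are not given: they have to be found in the camera images.
- rack: Drying rack, fixed. Origin on the bench under its centre; x from the open front to the hinge pillar, across the two rails; y along the rails, z up. Drip tray 242 (x) by 270 (y) mm, floor 56 mm above the bench, front and rear lips 78 mm high; in it two bamboo rails 10 mm wide, 260 mm long, at x = -46 and +46 mm, tops at 70 mm. A slat on the rails has its centre at z = 75 mm.
- hinge (a point): Point on the hinge axis (along the rack's y) of the hold-down arm: x 85, y 0, z 86 mm in the rack's frame, on a pillar at the middle of the rear (x 77 to 107 mm, y -12 to 12 mm, 98 mm tall). Slats go left and right of the pillar, centres at least 30 mm from the middle.
- hold (a joint): Angle (rad) of the 250 g steel hold-down arm: about -0.06 down on nothing, 0 (level) resting on slats, 1.83 fully up and back at its stop. No spring: past centre (about 1.3) it falls slowly by its own weight to that side. Lead it by the knob round the hinge, 3 to 8 N; a plain level push at the knob may jam, as it must also rise.
- knob (a point): Centre of the 20 mm black ball knob on the arm's grip pin (10 mm thick, at right angles to the arm, at the bar's middle). Arm level: 85 mm in front of the hinge and 55 mm above it; arm up and back: the pin points to the rear, the knob about 75 mm behind the hinge and 68 mm above it. Pinched along the rack's y, it pivots between the fingers.
- bar (a point): Middle of the arm's round cross bar, on its axis: 12 mm thick, 240 mm long, along the rack's y, carried by an arm 11 mm wide, 85 mm from the hinge. Moves with the arm.
- switch: Base of the dryer's knife switch, fixed: grey slab 130 (x) by 75 (y) by 20 mm high with copper clips. Origin on the bench under its centre, z up. The lever swings along its x.
- pivot (a point): Pivot of the switch lever, 45 mm above the base's origin; the axis runs along the base's y.
- knife (a joint): Angle (rad) of the switch lever: 0 off (leaning 38 degrees to the base's -x, the robot's side), 0.66 upright, 1.326 on (leaning 38 degrees to +x, away from the robot). 200 g, no spring: past upright it falls by its own weight to its stop. A push of 2 to 6 N along the base's x at the grip swings it; the grip rises 19 mm on its arc, so let the push rise with it.
- grip (a point): Centre of the lever's black cross grip, 18 mm thick, 60 mm long along the base's y, 90 mm from the pivot: 116 mm above the bench when off or on, 135 mm when upright. Two copper blades join it to the pivot.
- brush: Flat varnish brush lying among the slats, not to be moved: wooden handle 80 by 45 mm, grey bristles, 13 mm thick, 130 mm long. Origin under it, x along it towards the bristles.
- slat1: Bamboo slat 180 (x) by 24 (y) by 10 (z) mm, about 30 g, lying flat on the bench with free space around, to the robot's right; origin at its centre; either face may be up. Two to four of the four are present.
- slat2: Bamboo slat 180 (x) by 24 (y) by 10 (z) mm, about 30 g, lying flat on the bench with free space around, to the robot's right; origin at its centre; either face may be up. Two to four of the four are present.
- slat3: Bamboo slat 180 (x) by 24 (y) by 10 (z) mm, about 30 g, lying flat on the bench with free space around, to the robot's right; origin at its centre; either face may be up. Two to four of the four are present.
- slat4: Bamboo slat 180 (x) by 24 (y) by 10 (z) mm, about 30 g, lying flat on the bench with free space around, to the robot's right; origin at its centre; either face may be up. Two to four of the four are present.
- jar: Amber jar, 80 mm tall, back left; leave alone.
- tape: Roll of paper tape, 90 mm across, 24 mm tall; leave alone.
- awl: Awl lying at the back right; leave alone.
Not all that is in view belongs to the job. What is meant by the switch is not turquoise, and is the smaller of those in its own colour.

How it is judged (in metres and radians):
On the way, in this order (a step that is already met when the one before it is completed fails the run):
1. the switch is off (value of joint knife below 0.12 rad), for 0.2 s.
2. the hold-down arm is fully up and back, the switch still off (value of joint knife below 0.12 rad and value of joint hold above 1.7 rad), for 0.2 s.
3. every slat lies across both rails, released, the arm up and the switch off (all of step 2 and x of slat1 in the frame of rack between -0.025 and 0.025 m and y of slat1 in the frame of rack between -0.125 and 0.125 m and z of slat1 in the frame of rack between 0.07 and 0.08 m and angle between the x axis of each of slat1, slat2, slat3, slat4 and the x axis of rack, either way round below 0.22 rad and angle between the z axis of each of slat1, slat2, slat3, slat4 and the z axis of rack, either way round below 0.06 rad and contact force between each of slat1, slat2, slat3, slat4 and the fingers below 0.05 N and x of slat2 in the frame of rack between -0.025 and 0.025 m and y of slat2 in the frame of rack between -0.125 and 0.125 m and z of slat2 in the frame of rack between 0.07 and 0.08 m and x of slat3 in the frame of rack between -0.025 and 0.025 m and y of slat3 in the frame of rack between -0.125 and 0.125 m and z of slat3 in the frame of rack between 0.07 and 0.08 m and x of slat4 in the frame of rack between -0.025 and 0.025 m and y of slat4 in the frame of rack between -0.125 and 0.125 m and z of slat4 in the frame of rack between 0.07 and 0.08 m and horizontal distance between each of slat2, slat3, slat4 and slat1 above 0.027 m and horizontal distance between each of slat3, slat4 and slat2 above 0.027 m and horizontal distance between slat4 and slat3 above 0.027 m), for 0.2 s.
4. the arm is down on the slats, the switch still off (value of joint knife below 0.12 rad and value of joint hold below 0.06 rad and x of slat1 in the frame of rack between -0.025 and 0.025 m and y of slat1 in the frame of rack between -0.125 and 0.125 m and z of slat1 in the frame of rack between 0.07 and 0.08 m and angle between the x axis of each of slat1, slat2, slat3, slat4 and the x axis of rack, either way round below 0.22 rad and angle between the z axis of each of slat1, slat2, slat3, slat4 and the z axis of rack, either way round below 0.06 rad and contact force between each of slat1, slat2, slat3, slat4 and the fingers below 0.05 N and x of slat2 in the frame of rack between -0.025 and 0.025 m and y of slat2 in the frame of rack between -0.125 and 0.125 m and z of slat2 in the frame of rack between 0.07 and 0.08 m and x of slat3 in the frame of rack between -0.025 and 0.025 m and y of slat3 in the frame of rack between -0.125 and 0.125 m and z of slat3 in the frame of rack between 0.07 and 0.08 m and x of slat4 in the frame of rack between -0.025 and 0.025 m and y of slat4 in the frame of rack between -0.125 and 0.125 m and z of slat4 in the frame of rack between 0.07 and 0.08 m and horizontal distance between each of slat2, slat3, slat4 and slat1 above 0.027 m and horizontal distance between each of slat3, slat4 and slat2 above 0.027 m and horizontal distance between slat4 and slat3 above 0.027 m), for 0.2 s.
5. the switch is on, the arm down on the slats (value of joint knife above 1.2 rad and value of joint hold below 0.06 rad and x of slat1 in the frame of rack between -0.025 and 0.025 m and y of slat1 in the frame of rack between -0.125 and 0.125 m and z of slat1 in the frame of rack between 0.07 and 0.08 m and angle between the x axis of each of slat1, slat2, slat3, slat4 and the x axis of rack, either way round below 0.22 rad and angle between the z axis of each of slat1, slat2, slat3, slat4 and the z axis of rack, either way round below 0.06 rad and contact force between each of slat1, slat2, slat3, slat4 and the fingers below 0.05 N and x of slat2 in the frame of rack between -0.025 and 0.025 m and y of slat2 in the frame of rack between -0.125 and 0.125 m and z of slat2 in the frame of rack between 0.07 and 0.08 m and x of slat3 in the frame of rack between -0.025 and 0.025 m and y of slat3 in the frame of rack between -0.125 and 0.125 m and z of slat3 in the frame of rack between 0.07 and 0.08 m and x of slat4 in the frame of rack between -0.025 and 0.025 m and y of slat4 in the frame of rack between -0.125 and 0.125 m and z of slat4 in the frame of rack between 0.07 and 0.08 m and horizontal distance between each of slat2, slat3, slat4 and slat1 above 0.027 m and horizontal distance between each of slat3, slat4 and slat2 above 0.027 m and horizontal distance between slat4 and slat3 above 0.027 m), for 0.2 s.
At the end, for the whole second after the job is handed in: Every slat lies flat on both rails (within 25 mm of centred, 125 mm of the rack's middle along the rails, 5 mm in height, 0.22 rad of square, centres 27 mm apart or more), released, at rest; hold-down arm down (joint below 0.06), switch on (above 1.2), nothing else moved 40 mm (all of step 5 and linear speed of each of slat1, slat2, slat3, slat4 below 0.02 m/s); the robot touches nothing.
It fails at once if the switch is on while the hold-down arm is up (value of joint knife above 1.1 rad and value of joint hold above 0.4 rad).
It fails at once if the brush or another thing on the bench is moved by more than 40 mm (distance of any of brush, jar, tape, awl from where it was at the start of the episode above 0.04 m).
Of slat1, slat2, slat3, slat4 only 2 to 4 are there at a start; the rules pass over those that are not, and their reading is None.
At some moment in a run one of slat1, slat2, slat3, slat4 may be knocked a few centimetres aside while the robot is not near it.
It also fails if it takes over 210 s, if anything falls off the work surface, if the arm or the gripper's body presses on something with over 40 N, if the wrist force passes 120 N, or if a joint passes its speed limit or range.

## Working session

There is one attempt and no reset: what is moved stays moved. The work goes in short steps, Python scripts to look and compute and a tool call to move; the robot and the scene stay as the last step left them, time stands still between calls to the robot, and variables do not carry over. Pictures are saved under pics/ and viewed, at most 14 in all, crops included, and the job is handed in when it is done.

Besides the shell and the picture viewer there is one more tool, called after "Request:" by a JSON object that holds its "name" and its "arguments", one argument or row to a line. apply_moves: Moves the arm, as the interface text tells. Scaled input: -1 to 1 covers 5 cm each way for a shift and 90 degrees each way for a turn. Its arguments: {"type":"object","properties":{"targets":{"type":"array"}},"required":["targets"]}

```bash
mkdir -p pics
cat > h.py <<'E'
import numpy as np, cv2
from workcell import ctrl
from scipy.spatial.transform import Rotation as R
def cam(name):
    o=ctrl.get_obs(); d=ctrl.get_image(name)
    K=np.array(d['camera_matrix'],float)
    if name=='wrist':
        T=np.eye(4); T[:3,:3]=R.from_rotvec(o['orientation']).as_matrix(); T[:3,3]=o['ee_pos']
        V=np.linalg.inv(T@np.array(d['hand_eye']))
    else: V=np.array(d['view'],float)
    return d['pixels'],K,V
def ray(K,V,uv):
    C=np.linalg.inv(V); d=C[:3,:3]@np.linalg.inv(K)@np.array([uv[0],uv[1],1.]); return C[:3,3],d/np.linalg.norm(d)
def atz(K,V,uv,z):
    c,d=ray(K,V,uv); return c+d*(z-c[2])/d[2]
def tri(rays):
    A=0;b=0
    for c,d in rays:
        P=np.eye(3)-np.outer(d,d); A=A+P; b=b+P@c
    p=np.linalg.solve(A,b); return p, max(np.linalg.norm((np.eye(3)-np.outer(d,d))@(p-c)) for c,d in rays)
def proj(K,V,p):
    q=V[:3,:3]@np.array(p)+V[:3,3]; q=K@q; return q[:2]/q[2]
E
python3 - <<'E'
from h import *
np.set_printoptions(precision=1,suppress=True)
o=ctrl.get_obs(); print(o)
C={}
for n in('scene','top'):
    C[n]=cam(n); cv2.imwrite(f'pics/{n}0.png',C[n][0]); print(n,np.linalg.inv(C[n][2])[:3,3])
for l in ['rack','hinge','knob','bar','switch','pivot','grip','brush','slat1','jar','tape','awl']:
    for n in C:
        print(l,n,[(np.round(r['xy'],1).tolist(),round(r['score'],2)) for r in ctrl.pinpoint(l,n)])
E
```

```text
{'t': 0.0, 'qpos': array([ 1.3,  0.4,  1.6, -0. ,  1.1, -0. ]), 'qvel': array([ 0., -0., -0.,  0.,  0.,  0.]), 'joint_torque': array([  0. , -54.5, -27.4,   0.1,   0. ,  -0. ]), 'ee_pos': array([153.1, 605.4, 221.9]), 'orientation': array([-0.4, -3.1,  0. ]), 'ft_force': array([-0.3, -0.3,  0.1]), 'moment': array([ 0.,  0., -0.]), 'grasp_force': 0.0, 'width': 87.78336113548758}
scene [1476.3 -264.6  952.4]
top [ 389.3   10.3 1518.8]
rack scene [([254.8, 209.2], 0.64), ([339.0, 175.3], 0.56)]
rack top [([244.9, 198.1], 0.72)]
hinge scene [([267.7, 210.8], 0.66)]
hinge top [([237.8, 171.1], 0.96)]
knob scene [([256.4, 180.2], 0.94), ([261.3, 193.5], 0.69)]
knob top [([238.1, 200.5], 0.6)]
bar scene [([260.1, 193.7], 0.82), ([268.8, 207.5], 0.62), ([338.3, 176.2], 0.5)]
bar top [([244.3, 198.1], 0.71), ([192.5, 138.5], 0.56)]
switch scene [([326.5, 157.0], 0.89), ([329.4, 195.5], 0.75), ([370.7, 191.1], 0.73)]
switch top [([165.0, 208.1], 0.96), ([118.9, 202.1], 0.86), ([135.2, 279.2], 0.77)]
pivot scene [([372.6, 183.4], 0.88), ([328.3, 139.3], 0.84), ([328.0, 184.8], 0.72)]
pivot top [([126.1, 278.8], 0.89), ([111.4, 200.3], 0.73), ([165.1, 211.2], 0.73), ([158.4, 205.3], 0.7)]
grip scene [([320.3, 105.3], 0.87), ([339.4, 175.8], 0.62)]
grip top [([151.6, 190.9], 0.77), ([120.2, 309.4], 0.76), ([104.0, 213.4], 0.6), ([190.6, 141.2], 0.29)]
brush scene [([178.4, 257.4], 0.6)]
brush top [([320.1, 163.0], 0.97)]
slat1 scene [([105.5, 229.6], 0.73), ([269.4, 210.9], 0.53)]
slat1 top [([391.1, 214.2], 0.92), ([326.7, 189.8], 0.68), ([163.8, 209.6], 0.47), ([246.6, 199.9], 0.3)]
jar scene [([387.3, 224.7], 0.78)]
jar top [([128.1, 155.0], 0.86)]
tape scene [([333.0, 245.9], 0.58)]
tape top [([188.6, 142.2], 0.7)]
awl scene [([109.2, 281.8], 0.77)]
awl top [([386.7, 150.0], 0.73)]
```

Run:
```python
import cv2
a=cv2.imread('pics/top0.png')[110:340,70:430]; cv2.imwrite('pics/top0c.png',cv2.resize(a,None,fx=2.2,fy=2.2,interpolation=cv2.INTER_CUBIC))
a=cv2.imread('pics/scene0.png')[80:310,60:430]; cv2.imwrite('pics/scene0c.png',cv2.resize(a,None,fx=2.1,fy=2.1,interpolation=cv2.INTER_CUBIC))
```

```text
(no output)
```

View pics/top0c.png

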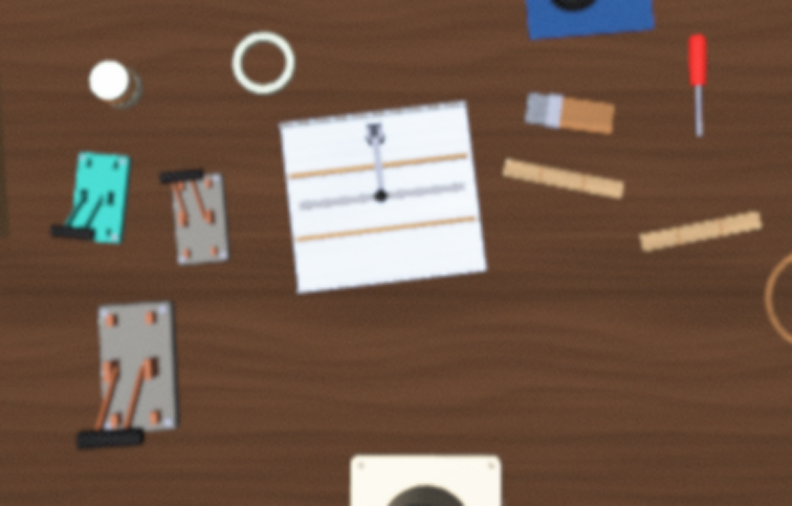

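View pics/scene0c.png

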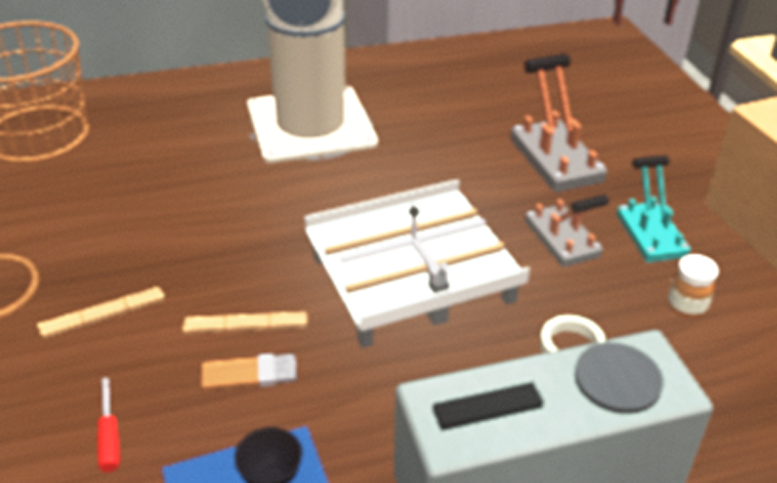

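The top view (full-image pixels) shows a turquoise switch at (116,200), a large grey switch at (135,279) and a small grey one at (161,209). By the description the small grey one is the target, and its lever leans away from the robot, so it is on. The rack is at (244,198) with its arm down. There are two slats, at (326,190) and (391,214), and the brush is at (320,163).

Run:
```python
from h import *
np.set_printoptions(precision=1,suppress=True)
C={n:cam(n) for n in('scene','top')}
print(C['top'][1])
t=C['top'];s=C['scene']
# colour masks in top for slats, rails, tray, switch
im=t[0]; hsv=cv2.cvtColor(im,cv2.COLOR_BGR2HSV)
def rect(m,z,tag):
    n,l,st,c=cv2.connectedComponentsWithStats(m.astype(np.uint8))
    for i in range(1,n):
        if st[i,4]<60: continue
        p=np.argwhere(l==i)[:,::-1].astype(np.float32)
        b=cv2.boxPoints(cv2.minAreaRect(p)); w=np.array([atz(t[1],t[2],q,z)[:2] for q in b])
        e=w[[1,2]]-w[[0,1]]; L=np.linalg.norm(e,axis=1); k=L.argmax()
        ce=atz(t[1],t[2],p.mean(0),z)[:2]
        print(tag,st[i,:4],'ctr',ce,w.mean(0),'LW',np.sort(L),'yaw',np.degrees(np.arctan2(e[k,1],e[k,0])))
H,S,V=[hsv[...,i].astype(int) for i in range(3)]
roi=np.zeros(im.shape[:2],bool); roi[140:240,290:420]=1
rect(roi&(V>140)&(H>10)&(H<28)&(S>60)&(S<140),10,'slat')
roi[:]=0; roi[145:250,190:300]=1
rect(roi&(V>150)&(S<150)&~((S<60)&(V<150)),78,'tray')
rect(roi&(S>70)&(V>130),70,'rail')
roi[:]=0; roi[180:235,140:178]=1
rect(roi&(S<60)&(V>80),20,'sw')
for l,tp,sc in [('hinge',(237.8,171.1),(267.7,210.8)),('knob',(238.1,200.5),(256.4,180.2)),('bar',(244.3,198.1),(260.1,193.7)),('pivot',(158.4,205.3),(328.0,184.8)),('grip',(151.6,190.9),(339.4,175.8)),('sw',(165,208.1),(329.4,195.5)),('slatA',(391.1,214.2),(105.5,229.6)),('rack',(244.9,198.1),(254.8,209.2))]:
    print(l,*tri([ray(*t[1:],tp),ray(*s[1:],sc)]))
for l in['slat1','switch','rack']:
    for n in C:
        print(l,n,[(r['bbox'],round(r['score'],2)) for r in ctrl.masks_of(l,n)])
```

```text
[[457.8   0.  256.6]
 [  0.  457.8 195.2]
 [  0.    0.    1. ]]
slat [325 154  24  16] ctr [ 617.3 -243.4] [ 616.8 -243.7] LW [46.5 75. ] yaw -98.1980826107047
slat [299 182  55  18] ctr [ 520.8 -208.1] [ 521.  -207.9] LW [ 27.4 183. ] yaw -101.33190231044134
slat [361 206  55  18] ctr [ 442.9 -411.6] [ 442.6 -411.2] LW [ 27. 183.] yaw -78.62751521887202
tray [197 156  94  87] ctr [487.8  62. ] [488.9  62.5] LW [245.9 273.5] yaw -83.10996494250512
sw [148 188  27  43] ctr [452.1 332.4] [459.3 336.3] LW [ 79.9 134. ] yaw -173.89729591648802
hinge [575.8  76.6  81.7] 3.7315365980605226
knob [479.   70.7 129.6] 6.015147878467761
bar [493.2  66.2  85.5] 7.3173643028065785
pivot [468.7 333.3  48.7] 3.768439292915909
grip [510.2 342.5 116.7] 1.2038730862889482
sw [466.6 334.2  -3.2] 8.218352339723793
slatA [ 444.3 -421.3    4.4] 1.6215254937707202
rack [495.2  58.2  22.3] 1.1222884358696819
slat1 scene [([79.6, 219.5, 138.4, 238.2], 0.86), ([148.8, 227.7, 207.7, 237.4], 0.58)]
slat1 top [([363.3, 208.1, 416.6, 224.3], 0.95), ([300.5, 181.7, 353.5, 199.7], 0.8)]
switch scene [([315.2, 173.6, 349.3, 206.8], 0.76), ([354.5, 151.1, 389.2, 204.4], 0.74), ([304.9, 106.6, 347.9, 169.3], 0.6), ([328.9, 171.4, 353.5, 185.4], 0.6), ([379.4, 201.9, 399.9, 231.6], 0.22)]
switch top [([103.2, 246.6, 150.2, 311.7], 0.82), ([93.2, 181.2, 130.0, 223.3], 0.79), ([141.5, 187.2, 177.3, 229.3], 0.69), ([382.9, 125.5, 391.7, 153.6], 0.46)]
rack scene [([205.6, 169.5, 311.8, 242.1], 0.8)]
rack top [([200.5, 158.2, 291.4, 239.7], 0.85)]
```

```bash
cat >> h.py <<'E'
Y=np.radians(6.9); RC=np.array([489,62.])
def rk(x,y): return RC+x*np.array([np.cos(Y),np.sin(Y)])+y*np.array([-np.sin(Y),np.cos(Y)])
def plan(p0,rv0,pts):
    """pts: list of (xyz, yaw of tool y axis deg or None); prints turn (units about tool z, first) then shift units"""
    M=R.from_rotvec(rv0).as_matrix(); p=np.array(p0,float)
    for q,yaw in pts:
        w=0
        if yaw is not None:
            # target: tool straight down with y at yaw (mod 180)
            cur=np.degrees(np.arctan2(M[1,1],M[0,1])); d=(yaw-cur+90)%180-90
            a=np.radians(cur+d); y=np.array([np.cos(a),np.sin(a),0]); z=np.array([0,0,-1.]); N=np.c_[np.cross(y,z),y,z]
            w=R.from_matrix(M.T@N).as_rotvec()/(np.pi/2); M=N
        s=M.T@(np.array(q)-p)/50; p=np.array(q,float)
        print(np.round(q,0),'turn',np.round(w,3),'shift',np.round(s,2))
E
python3 - <<'E'
from h import *
o=ctrl.get_obs(); print(R.from_rotvec(o['orientation']).as_matrix().round(3))
u=np.array([np.cos(np.radians(6.1)),np.sin(np.radians(6.1))]); P=np.array([460,335.])
pts=[((*(P+90*u),222),96.5),((*(P+90*u),103),None)]
for f in (38,25,12,0,-12,-20): pts.append(((*(P+u*(90*np.sin(np.radians(f))+20)),45+90*np.cos(np.radians(f))-12),None))
plan(o['ee_pos'],o['orientation'],pts)
E
```

```text
[[-0.969  0.245 -0.   ]
 [ 0.245  0.969  0.   ]
 [ 0.     0.    -1.   ]]
[549. 345. 222.] turn [ 0.   -0.   -0.23] shift [-7.28 -6.09  0.01]
[549. 345. 103.] turn 0 shift [0.   0.   2.38]
[535. 343. 104.] turn 0 shift [ 0.29  0.   -0.02]
[518. 341. 115.] turn 0 shift [ 0.35  0.   -0.21]
[498. 339. 121.] turn 0 shift [ 0.39  0.   -0.13]
[480. 337. 123.] turn 0 shift [ 0.37  0.   -0.04]
[461. 335. 121.] turn 0 shift [0.37 0.   0.04]
[449. 334. 118.] turn 0 shift [0.24 0.   0.07]
```

Request:
{"name": "apply_moves", "arguments": {
  "targets": [
    [-1,[0,0,0],[0,0,-0.115]],
    [-1,[0,0,0],[0,0,-0.115]],
    [-1,[-0.73,-0.61,0],[0,0,0]],
    [-1,[-0.73,-0.61,0],[0,0,0]],
    [-1,[-0.73,-0.61,0],[0,0,0]],
    [-1,[-0.73,-0.61,0],[0,0,0]],
    [-1,[-0.73,-0.61,0],[0,0,0]],
    [-1,[-0.73,-0.61,0],[0,0,0]]
  ]
}}

```text
t: 2.7
ee_pos: [392.8, 448.0, 222.8]
orientation: [-0.178, 3.136, 0.0]
ft_force: [0.2, 0.2, -0.6]
width: 11.3
grasp_force: 0.0
```

Request:
{"name": "apply_moves", "arguments": {
  "targets": [
    [-1,[-0.73,-0.61,0],[0,0,0]],
    [-1,[-0.73,-0.61,0],[0,0,0]],
    [-1,[-0.73,-0.61,0],[0,0,0]],
    [-1,[-0.73,-0.61,0],[0,0,0]],
    [-1,[0,0,0],[0,0,0]]
  ]
}}

```text
t: 3.32
ee_pos: [552.9, 342.3, 222.6]
orientation: [-0.172, 3.136, -0.0]
ft_force: [0.6, 0.1, -1.0]
width: 1.0
grasp_force: 0.0
```

Run:
```python
from h import *
np.set_printoptions(precision=1,suppress=True)
o=ctrl.get_obs(); print(o['ee_pos'],R.from_rotvec(o['orientation']).as_matrix().round(3).tolist())
w=cam('wrist'); cv2.imwrite('pics/w1.png',w[0]); print(np.linalg.inv(w[2])[:3,3])
for l in('grip','pivot','switch'):
    for r in ctrl.pinpoint(l,'wrist'): print(l,np.round(r['xy']),round(r['score'],2),[atz(w[1],w[2],r['xy'],z) for z in (20,45,116)])
```

```text
[552.9 342.3 222.6] [[-0.994, -0.11, 0.001], [-0.11, 0.994, -0.0], [-0.001, -0.0, -1.0]]
[480.2 335.  384.9]
grip [442.  77.] 0.85 [array([415.5, 550.9,  20. ]), array([420. , 536.1,  45. ]), array([432.5, 494.1, 116. ])]
grip [260. 149.] 0.72 [array([523.9, 346.1,  20. ]), array([520.9, 345.3,  45. ]), array([512.4, 343.2, 116. ])]
grip [261.  94.] 0.58 [array([458.6, 339.7,  20. ]), array([460. , 339.4,  45. ]), array([464.2, 338.5, 116. ])]
pivot [261.  94.] 0.86 [array([457.9, 340.2,  20. ]), array([459.4, 339.9,  45. ]), array([463.8, 338.8, 116. ])]
switch [260.  93.] 0.94 [array([457.3, 338.9,  20. ]), array([458.8, 338.7,  45. ]), array([463.3, 337.9, 116. ])]
switch [370. 134.] 0.85 [array([490.7, 480.4,  20. ]), array([490. , 470.4,  45. ]), array([487.9, 442.1, 116. ])]
```

View pics/w1.png

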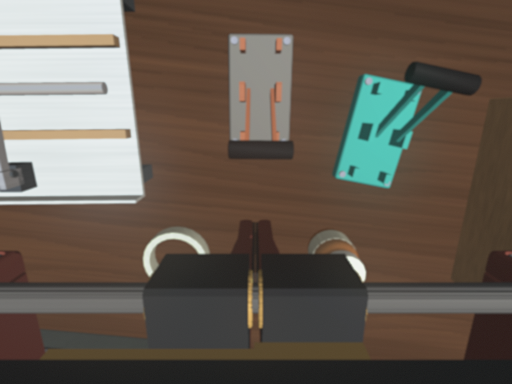

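The close view confirms the small grey switch: its base is at (260,93) and the lever grip is at (260,149), on the side away from the robot. Now I push it off.

Request:
{"name": "apply_moves", "arguments": {
  "targets": [
    [-1,[0,0,0.8],[0,0,0]],
    [-1,[0,0,0.8],[0,0,0]],
    [-1,[0,0,0.78],[0,0,0]],
    [-1,[0,0,0],[0,0,0]],
    [-1,[0.2,0,0],[0,0,0]],
    [-1,[0.17,0,-0.02],[0,0,0]],
    [-1,[0.17,0,-0.11],[0,0,0]],
    [-1,[0.17,0,-0.1],[0,0,0]]
  ]
}}

```text
t: 4.53
ee_pos: [515.6, 340.7, 117.1]
orientation: [-0.178, 3.134, 0.002]
ft_force: [2.7, 0.1, 1.0]
width: 0.1
grasp_force: 1.1
```

Request:
{"name": "apply_moves", "arguments": {
  "targets": [
    [-1,[0.2,0,-0.07],[0,0,0]],
    [-1,[0.2,0,-0.06],[0,0,0]],
    [-1,[0.2,0,-0.03],[0,0,0]],
    [-1,[0.2,0,0],[0,0,0]],
    [-1,[0.2,0,0.02],[0,0,0]],
    [-1,[0.2,0,0.04],[0,0,0]],
    [-1,[0.2,0,0.05],[0,0,0]],
    [-1,[0,0,0],[0,0,0]]
  ]
}}

```text
t: 5.52
ee_pos: [444.6, 331.9, 117.3]
orientation: [0.179, -3.135, 0.001]
ft_force: [0.7, 0.6, -0.1]
width: 0.6
grasp_force: 0.0
```

Request:
{"name": "apply_moves", "arguments": {
  "targets": [
    [-1,[0,0,-0.8],[0,0,0]],
    [-1,[0,0,-0.8],[0,0,0]],
    [1,[-0.5,-0.7,-0.8],[0,0,0]],
    [1,[-0.5,-0.9,0],[0,0,0]],
    [1,[-0.4,-0.9,0],[0,0,0]],
    [1,[-0.3,-0.9,0],[0,0,0]],
    [1,[0,-0.8,0],[0,0,0]],
    [1,[0,0,0],[0,0,0]]
  ]
}}

```text
t: 6.52
ee_pos: [554.4, 130.9, 237.7]
orientation: [0.173, -3.137, 0.0]
ft_force: [0.2, 0.7, -0.3]
width: 57.4
grasp_force: 0.0
```

```bash
cat > m.py <<'E'
from h import *
import pickle,sys
np.set_printoptions(precision=1,suppress=True)
o=ctrl.get_obs(); print(o['ee_pos'])
w=cam('wrist'); cv2.imwrite(f'pics/{sys.argv[1]}.png',w[0])
D={}
for l,z in [x.split(':') for x in sys.argv[2:]]:
    for r in ctrl.pinpoint(l,'wrist'): 
        print(l,np.round(r['xy']),round(r['score'],2),atz(w[1],w[2],r['xy'],float(z))); D.setdefault(l,ray(w[1],w[2],r['xy']))
pickle.dump((D,w),open(f'{sys.argv[1]}.pkl','wb'))
E
python3 m.py w2 knob:136 hinge:86 rack:0 bar:83 grip:116
```

```text
[554.4 130.9 237.7]
knob [185. 108.] 0.75 [484.5  61.6 136. ]
hinge [206. 189.] 0.68 [571.   77.6  86. ]
rack [208. 111.] 0.76 [486.7  61.4   0. ]
bar [198. 114.] 0.87 [490.2  63.7  83. ]
grip [498.  47.] 0.66 [401.3 334.  116. ]
```

Request:
{"name": "apply_moves", "arguments": {
  "targets": [
    [1,[0,-0.8,0],[0,0,0]],
    [1,[0,-0.8,0],[0,0,0]],
    [1,[0,0,0],[0,0,0]]
  ]
}}

```text
t: 7.2
ee_pos: [563.1, 52.7, 237.7]
orientation: [-0.176, 3.137, -0.0]
ft_force: [0.8, 0.1, 0.3]
width: 87.5
grasp_force: 0.0
```

```bash
python3 m.py w3 knob:136 hinge:86 rack:0 bar:83 grip:116
python3 - <<'E'
from h import *
import pickle
a=pickle.load(open('w2.pkl','rb'))[0];b=pickle.load(open('w3.pkl','rb'))[0]
for l in a:
    if l in b: print(l,*tri([a[l],b[l]]))
E
```

```text
[563.1  52.7 237.7]
knob [273. 108.] 0.73 [484.7  61.  136. ]
hinge [272. 188.] 0.87 [569.5  73.6  86. ]
rack [266. 112.] 0.92 [488.3  60.2   0. ]
bar [271. 112.] 0.66 [488.3  62.6  83. ]
knob [484.5667439   61.12644647 133.82593551] 0.09162250376424076
hinge [574.51813276  75.1424738   70.08877205] 0.9796895163837834
rack [487.50524568  60.416412    -6.96587192] 0.762736061743601
bar [489.32187389  62.95153547  79.92348044] 1.0173806800357865
```

View pics/w3.png

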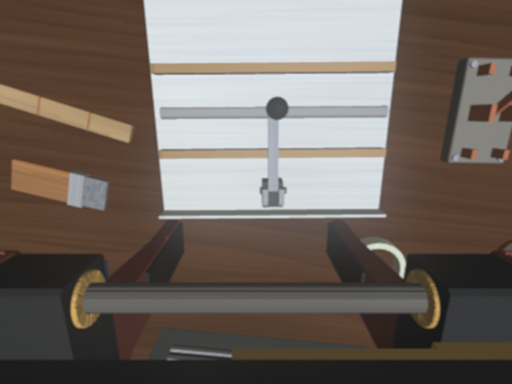

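```bash
sed -i 's/RC=np.array(.*/RC=np.array([488,61.5])/' h.py
cat > arc.py <<'E'
from h import *
import sys
def knob(h):
    a=np.radians(147.1)-h; return np.r_[rk(85+101.2*np.cos(a),0),86+101.2*np.sin(a)]
o=ctrl.get_obs()
h0,h1,n=map(float,sys.argv[1:4]); tcp=lambda h: knob(h)-[0,0,19]
k=tcp(h0)
plan(o['ee_pos'],o['orientation'],[((k[0],k[1],float(sys.argv[4])),97.),(k,None)]+[(tcp(h),None) for h in np.linspace(h0,h1,int(n)+1)[1:]])
E
python3 arc.py -0.06 1.82 16 237
```

```text
[485.  61. 237.] turn [ 0.    -0.    -0.005] shift [1.53 0.31 0.01]
[485.  61. 117.] turn 0 shift [0.  0.  2.4]
[491.  62. 127.] turn 0 shift [-0.13 -0.   -0.2 ]
[499.  63. 136.] turn 0 shift [-0.15 -0.   -0.18]
[507.  64. 144.] turn 0 shift [-0.17 -0.   -0.16]
[517.  65. 151.] turn 0 shift [-0.19 -0.   -0.14]
[527.  66. 157.] turn 0 shift [-0.21 -0.   -0.12]
[538.  68. 162.] turn 0 shift [-0.22 -0.   -0.09]
[549.  69. 165.] turn 0 shift [-0.23 -0.   -0.07]
[561.  70. 168.] turn 0 shift [-0.23 -0.   -0.04]
[572.  72. 168.] turn 0 shift [-0.24 -0.   -0.01]
[584.  73. 167.] turn 0 shift [-0.24 -0.    0.01]
[596.  75. 165.] turn 0 shift [-0.23 -0.    0.04]
[607.  76. 162.] turn 0 shift [-0.23 -0.    0.07]
[618.  77. 157.] turn 0 shift [-0.22 -0.    0.1 ]
[628.  78. 151.] turn 0 shift [-0.21 -0.    0.12]
[638.  80. 144.] turn 0 shift [-0.19 -0.    0.14]
[646.  81. 136.] turn 0 shift [-0.17 -0.    0.16]
```

Request:
{"name": "apply_moves", "arguments": {
  "targets": [
    [1,[0.77,0.155,0],[0,0,-0.005]],
    [1,[0.77,0.155,0],[0,0,0]],
    [1,[0,0,0.8],[0,0,0]],
    [1,[0,0,0.8],[0,0,0]],
    [1,[0,0,0.8],[0,0,0]],
    [-1,[0,0,0],[0,0,0]],
    [-1,[0,0,0],[0,0,0]],
    [-1,[0,0,0],[0,0,0]]
  ]
}}

```text
t: 8.5
ee_pos: [485.9, 60.4, 119.3]
orientation: [-0.191, 3.133, 0.0]
ft_force: [-0.2, 0.6, -0.2]
width: 61.4
grasp_force: 0.0
```

Request:
{"name": "apply_moves", "arguments": {
  "targets": [
    [-1,[0,0,0],[0,0,0]],
    [-1,[0,0,0],[0,0,0]],
    [-1,[0,0,0],[0,0,0]],
    [-1,[0,0,0],[0,0,0]],
    [-1,[0,0,0],[0,0,0]],
    [-1,[0,0,0],[0,0,0]],
    [-1,[0,0,0],[0,0,0]],
    [-1,[0,0,0],[0,0,0]]
  ]
}}

```text
t: 9.5
ee_pos: [484.3, 62.8, 117.7]
orientation: [0.188, -3.136, -0.007]
ft_force: [-2.9, 17.9, 1.0]
width: 18.2
grasp_force: 30.0
```

Request:
{"name": "apply_moves", "arguments": {
  "targets": [
    [-1,[0,0.04,0],[0,0,0]],
    [-1,[-0.13,0,-0.2],[0,0,0]],
    [-1,[-0.15,0,-0.18],[0,0,0]],
    [-1,[-0.17,0,-0.16],[0,0,0]],
    [-1,[-0.19,0,-0.14],[0,0,0]],
    [-1,[-0.21,0,-0.12],[0,0,0]],
    [-1,[-0.22,0,-0.09],[0,0,0]],
    [-1,[0,0,0],[0,0,0]]
  ]
}}

```text
t: 10.5
ee_pos: [537.5, 69.3, 162.5]
orientation: [0.19, -3.135, -0.002]
ft_force: [-3.2, 5.8, 2.1]
width: 18.3
grasp_force: 30.0
```

Request:
{"name": "apply_moves", "arguments": {
  "targets": [
    [-1,[-0.23,0.01,-0.07],[0,0,0]],
    [-1,[-0.23,0,-0.04],[0,0,0]],
    [-1,[-0.24,0,-0.01],[0,0,0]],
    [-1,[-0.24,0,0.01],[0,0,0]],
    [-1,[-0.23,0,0.04],[0,0,0]],
    [-1,[-0.23,0,0.07],[0,0,0]],
    [-1,[-0.22,0,0.1],[0,0,0]],
    [-1,[0,0,0],[0,0,0]]
  ]
}}

```text
t: 11.5
ee_pos: [620.8, 79.4, 158.3]
orientation: [-0.19, 3.131, 0.001]
ft_force: [1.2, 3.6, 6.1]
width: 18.3
grasp_force: 30.0
```

Request:
{"name": "apply_moves", "arguments": {
  "targets": [
    [-1,[-0.21,0,0.12],[0,0,0]],
    [-1,[-0.19,0,0.14],[0,0,0]],
    [-1,[-0.17,0,0.16],[0,0,0]],
    [-1,[0,0,0],[0,0,0]],
    [-1,[0,0,0],[0,0,0]]
  ]
}}

```text
t: 12.12
ee_pos: [650.0, 82.9, 138.1]
orientation: [-0.19, 3.128, 0.001]
ft_force: [4.2, 4.1, 5.1]
width: 17.6
grasp_force: 30.0
```

Request:
{"name": "apply_moves", "arguments": {
  "targets": [
    [1,[0,0,0],[0,0,0]],
    [1,[0,0,0],[0,0,0]],
    [1,[0,0,0],[0,0,0]],
    [1,[0,0,0],[0,0,0]],
    [1,[0,0,-0.8],[0,0,0]],
    [1,[0,0,-0.8],[0,0,0]],
    [1,[0,0,-0.4],[0,0,0]],
    [1,[0.3,-0.8,0],[0,0,0]]
  ]
}}

```text
t: 13.12
ee_pos: [637.4, 42.3, 237.9]
orientation: [-0.195, 3.132, 0.001]
ft_force: [0.3, -0.9, -0.4]
width: 87.5
grasp_force: 0.0
```

Request:
{"name": "apply_moves", "arguments": {
  "targets": [
    [1,[0.3,-0.8,0],[0,0,0]],
    [1,[0.3,-0.8,0],[0,0,0]],
    [1,[0.3,-0.8,0],[0,0,0]],
    [1,[0.3,-0.8,0],[0,0,0]],
    [1,[0.3,-0.8,0],[0,0,0]],
    [1,[0.3,-0.8,0],[0,0,0]],
    [1,[0.3,-0.8,0],[0,0,0]],
    [1,[0,0,0],[0,0,0]]
  ]
}}

```text
t: 14.12
ee_pos: [564.6, -252.1, 235.4]
orientation: [0.185, -3.135, -0.0]
ft_force: [0.2, -0.0, 0.7]
width: 88.1
grasp_force: 0.0
```

```bash
cat > slats.py <<'E'
from h import *
import sys
np.set_printoptions(precision=1,suppress=True)
o=ctrl.get_obs(); print(o['ee_pos'])
w=cam('wrist'); cv2.imwrite(f'pics/{sys.argv[1]}.png',w[0])
z=float(sys.argv[2])
for r in ctrl.masks_of('slat1','wrist'):
    if r['score']<.3: continue
    m=r['region'].astype(np.uint8); p=np.argwhere(m)[:,::-1].astype(np.float32)
    b=cv2.boxPoints(cv2.minAreaRect(p)); g=np.array([atz(w[1],w[2],q,z)[:2] for q in b])
    e=g[[1,2]]-g[[0,1]]; L=np.linalg.norm(e,axis=1); k=L.argmax()
    print(round(r['score'],2),'px',p.mean(0),'ctr',g.mean(0),'LW',np.sort(L),'yaw',np.degrees(np.arctan2(e[k,1],e[k,0]))%180)
t=cam('top')
for r in ctrl.pinpoint('slat1','top'): print('top',r['xy'],round(r['score'],2),atz(t[1],t[2],r['xy'],10))
E
python3 slats.py w4 10
```

```text
[ 564.6 -252.1  235.4]
0.95 px [139.8  55.7] ctr [ 441.7 -410.4] LW [ 25.5 178.8] yaw 101.17458281468787
0.69 px [290.6 138.1] ctr [ 519.3 -206.3] LW [ 24.5 178.6] yaw 78.71725852763176
top [388.9, 214.8] 0.66 [ 442.  -414.1   10. ]
top [324.7, 190.4] 0.53 [ 522.3 -204.    10. ]
```

View pics/w4.png

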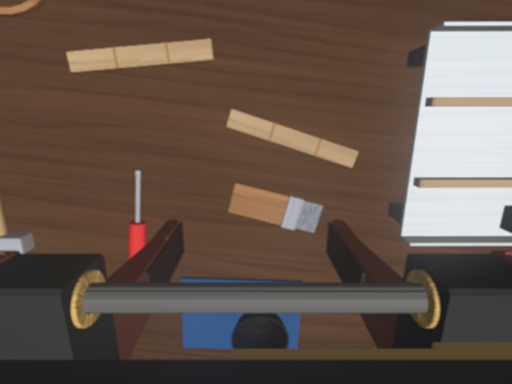

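Run:
```python
from h import *
o=ctrl.get_obs(); print(o['qpos'].round(2))
import scipy
M=R.from_rotvec(o['orientation']).as_matrix()
# force the -108 deg way in two hops
plan(o['ee_pos'],o['orientation'],[(o['ee_pos'],43.),((519.5,-206.5,235),-11.3),((519.5,-206.5,4),None),((519.5,-206.5,180),None),((519.5,-206.5,180),43),((*rk(0,-60),180),96.9),((*rk(0,-60),75),None),((*rk(0,-60),200),None)])
```

```text
[-0.43  0.4   1.63  0.    1.11 -2.13]
[ 566. -249.  236.] turn [ 0.    -0.001  0.6  ] shift [0. 0. 0.]
[ 520. -206.  235.] turn [0.    0.    0.603] shift [ 0.65 -1.07  0.02]
[ 520. -206.    4.] turn 0 shift [0.   0.   4.62]
[ 520. -206.  180.] turn 0 shift [ 0.    0.   -3.52]
[ 520. -206.  180.] turn [ 0.     0.    -0.603] shift [0. 0. 0.]
[495.   2. 180.] turn [ 0.     0.    -0.599] shift [-0.02  4.2   0.  ]
[495.   2.  75.] turn 0 shift [0.  0.  2.1]
[495.   2. 200.] turn 0 shift [ 0.   0.  -2.5]
```

Request:
{"name": "apply_moves", "arguments": {
  "targets": [
    [0.1,[0,0,0],[0,0,0.11]],
    [0.1,[0,0,0],[0,0,0.11]],
    [0.1,[0,0,0],[0,0,0.11]],
    [0.1,[0,0,0],[0,0,0.11]],
    [0.1,[0,0,0],[0,0,0.11]],
    [0.1,[0,0,0],[0,0,0.11]],
    [0.1,[0,0,0],[0,0,0.11]],
    [0.1,[0,0,0],[0,0,0.11]]
  ]
}}

```text
t: 15.32
ee_pos: [566.1, -248.3, 236.1]
orientation: [-1.857, -2.534, -0.0]
ft_force: [0.2, 0.1, -1.1]
width: 48.3
grasp_force: 0.0
```

Request:
{"name": "apply_moves", "arguments": {
  "targets": [
    [0.1,[0,0,0],[0,0,0.11]],
    [0.1,[0,0,0],[0,0,0.11]],
    [0.1,[0,0,0],[0,0,0.103]],
    [0.1,[0.325,-0.53,0],[0,0,0]],
    [0.1,[0.325,-0.53,0],[0,0,0]],
    [0.1,[0,0,0.8],[0,0,0]],
    [0.1,[0,0,0.8],[0,0,0]],
    [0.1,[0,0,0],[0,0,0]]
  ]
}}

```text
t: 16.32
ee_pos: [518.4, -205.5, 153.9]
orientation: [-2.424, -1.99, 0.004]
ft_force: [0.2, 0.4, -0.1]
width: 48.5
grasp_force: 0.0
```

```bash
python3 slats.py w5 10
python3 - <<'E'
from h import *
o=ctrl.get_obs(); print(o['qpos'].round(2),o['width'],np.degrees(np.arctan2(*R.from_rotvec(o['orientation']).as_matrix()[[1,0],1])))
E
```

```text
[ 518.4 -205.5  153.9]
0.62 px [221.3 331. ] ctr [ 438.1 -388.8] LW [26.5 68.1] yaw 102.4306514724953
0.6 px [256.2 174.7] ctr [ 519.4 -206.2] LW [ 23.3 179.3] yaw 78.33797276279623
top [387.5, 219.5] 0.76 [ 426.5 -409.2   10. ]
top [327.2, 189.2] 0.44 [ 526.2 -212.3   10. ]
[-0.4   0.41  1.82  0.    0.9  -0.2 ] 48.51422340786084 -11.285083873912033
```

Request:
{"name": "apply_moves", "arguments": {
  "targets": [
    [0.1,[0,0,0.8],[0,0,0]],
    [0.1,[0,0,0.8],[0,0,0]],
    [0.1,[0,0,0.8],[0,0,0]],
    [0.1,[0,0,0.56],[0,0,0]],
    [0.1,[0,0,0],[0,0,0]],
    [-1,[0,0,0],[0,0,0]],
    [-1,[0,0,0],[0,0,0]],
    [-1,[0,0,0],[0,0,0]]
  ]
}}

```text
t: 17.52
ee_pos: [521.0, -207.9, 9.5]
orientation: [2.428, 1.99, 0.002]
ft_force: [-0.8, -1.0, 5.2]
width: 22.3
grasp_force: 30.1
```

Request:
{"name": "apply_moves", "arguments": {
  "targets": [
    [-1,[0,0,0],[0,0,0]],
    [-1,[0,0,0],[0,0,0]],
    [-1,[0,0,0],[0,0,0]]
  ]
}}

```text
t: 17.9
ee_pos: [521.0, -207.9, 9.4]
orientation: [2.428, 1.99, 0.001]
ft_force: [-0.7, 1.3, 7.4]
width: 21.9
grasp_force: 30.0
```

Request:
{"name": "apply_moves", "arguments": {
  "targets": [
    [-1,[0,0,-0.4],[0,0,0]],
    [-1,[0,0,-0.8],[0,0,0]],
    [-1,[0,0,-0.8],[0,0,0]],
    [-1,[0,0,-0.8],[0,0,0]],
    [-1,[0,0,-0.7],[0,0,0]],
    [-1,[0,0,0],[0,0,-0.11]],
    [-1,[0,0,0],[0,0,-0.11]],
    [-1,[0,0,0],[0,0,-0.11]]
  ]
}}

```text
t: 18.9
ee_pos: [520.1, -207.5, 184.7]
orientation: [1.83, 2.552, 0.0]
ft_force: [-0.2, 0.1, 0.5]
width: 0.7
grasp_force: 0.0
```

Request:
{"name": "apply_moves", "arguments": {
  "targets": [
    [-1,[0,0,0],[0,0,-0.11]],
    [-1,[0,0,0],[0,0,-0.11]],
    [-1,[0,0,0],[0,0,-0.11]],
    [-1,[0,0,0],[0,0,-0.11]],
    [-1,[0,0,0],[0,0,-0.11]],
    [-1,[0,0,0],[0,0,-0.11]],
    [-1,[0,0,0],[0,0,-0.11]],
    [-1,[0,0,0],[0,0,-0.102]]
  ]
}}

```text
t: 19.9
ee_pos: [520.0, -207.5, 184.5]
orientation: [-0.196, 3.135, -0.001]
ft_force: [0.1, -0.5, -0.1]
width: 0.4
grasp_force: 0.0
```

```bash
python3 - <<'E'
from h import *
o=ctrl.get_obs(); print(o['qpos'].round(2),o['width'],o['grasp_force'],o['ft_force'])
plan(o['ee_pos'],o['orientation'],[((*rk(0,-60),180),96.9)])
E
python3 slats.py w6 175
```

```text
[-0.4   0.38  1.81  0.    0.96 -2.1 ] 0.358305703676698 0.0 [ 0.12429099 -0.51836601 -0.10748176]
[495.   2. 180.] turn [-0.     0.001  0.003] shift [-0.01  4.22  0.09]
[ 520.  -207.5  184.5]
0.75 px [82.2 83.4] ctr [ 444.3 -314.7] LW [12.6 92.1] yaw 101.4121303417387
0.71 px [252.7 177.3] ctr [ 486.  -211.2] LW [13.4 90.8] yaw 79.12940666408505
top [387.4, 212.7] 0.58 [ 448.9 -409.3   10. ]
```

The slat slipped: the tips held only its top edge. I'll re-measure and grip lower.

```bash
python3 slats.py w7 10
python3 - <<'E'
from h import *
o=ctrl.get_obs(); print(o['ee_pos'])
E
```

```text
[ 520.2 -207.6  184. ]
0.64 px [252.3 177.3] ctr [ 522.8 -207. ] LW [ 26.2 178.9] yaw 79.273924004821
0.61 px [81.5 84.9] ctr [ 441.3 -409.4] LW [ 24.9 180.1] yaw 101.3708775347429
top [387.4, 215.6] 0.74 [ 439.3 -409.1   10. ]
[ 520.16605808 -207.55820686  183.41167462]
```

View pics/w7.png

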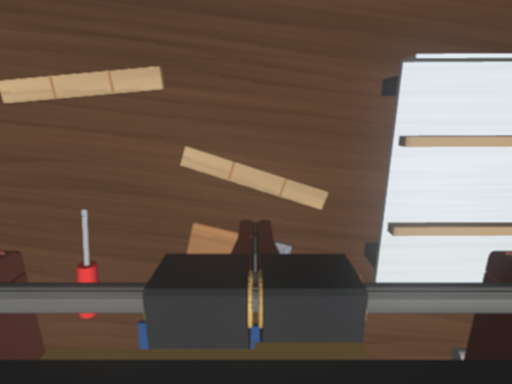

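Request:
{"name": "apply_moves", "arguments": {
  "targets": [
    [0.1,[0,0,0],[0,0,0.11]],
    [0.1,[0,0,0],[0,0,0.11]],
    [0.1,[0,0,0],[0,0,0.11]],
    [0.1,[0,0,0],[0,0,0.11]],
    [0.1,[0,0,0],[0,0,0.11]],
    [0.1,[0,0,0],[0,0,0.11]],
    [0.1,[0,0,0],[0,0,0.11]],
    [0.1,[0,0,0],[0,0,0.11]]
  ]
}}

```text
t: 21.3
ee_pos: [520.1, -207.6, 183.2]
orientation: [-1.863, -2.53, 0.0]
ft_force: [-0.7, 0.3, -0.4]
width: 48.3
grasp_force: 0.0
```

Request:
{"name": "apply_moves", "arguments": {
  "targets": [
    [0.1,[0,0,0],[0,0,0.11]],
    [0.1,[0,0,0],[0,0,0.11]],
    [0.1,[0,0.02,0],[0,0,0.1]],
    [0.1,[0,0,0.8],[0,0,0]],
    [0.1,[0,0,0.8],[0,0,0]],
    [0.1,[0,0,0.8],[0,0,0]],
    [0.1,[0,0,0.8],[0,0,0]],
    [0.1,[0,0,0.2],[0,0,0]]
  ]
}}

```text
t: 22.3
ee_pos: [519.5, -206.9, 11.0]
orientation: [-2.424, -1.992, 0.003]
ft_force: [0.1, -0.1, -0.4]
width: 48.1
grasp_force: 0.0
```

Request:
{"name": "apply_moves", "arguments": {
  "targets": [
    [0.1,[0,0,0.1],[0,0,0]],
    [0.1,[0,0,0.1],[0,0,0]],
    [0.1,[0,0,0],[0,0,0]]
  ]
}}

```text
t: 22.68
ee_pos: [521.7, -207.8, 4.0]
orientation: [2.426, 1.994, 0.001]
ft_force: [-0.2, -0.1, 0.1]
width: 48.5
grasp_force: 0.0
```

Request:
{"name": "apply_moves", "arguments": {
  "targets": [
    [0.1,[0,0,0.05],[0,0,0]],
    [-1,[0,0,0],[0,0,0]],
    [-1,[0,0,0],[0,0,0]],
    [-1,[0,0,0],[0,0,0]],
    [-1,[0,0,0],[0,0,0]],
    [-1,[0,0,0],[0,0,0]]
  ]
}}

```text
t: 23.42
ee_pos: [521.3, -207.7, 0.8]
orientation: [2.426, 1.995, 0.0]
ft_force: [0.2, -0.0, 1.8]
width: 23.6
grasp_force: 30.0
```

Request:
{"name": "apply_moves", "arguments": {
  "targets": [
    [-1,[0,0,-0.2],[0,0,0]],
    [-1,[0,0,-0.2],[0,0,0]],
    [-1,[0,0,-0.4],[0,0,0]],
    [-1,[0,0,0],[0,0,0]]
  ]
}}

```text
t: 23.92
ee_pos: [522.6, -208.2, 42.9]
orientation: [2.424, 1.993, 0.003]
ft_force: [0.8, -0.9, -1.2]
width: 23.7
grasp_force: 30.0
```

Request:
{"name": "apply_moves", "arguments": {
  "targets": [
    [-1,[0,0,-0.8],[0,0,0]],
    [-1,[0,0,-0.8],[0,0,0]],
    [-1,[0,0,-0.8],[0,0,0]],
    [-1,[0,0,-0.4],[0,0,0]],
    [-1,[0,0,0],[0,0,-0.11]],
    [-1,[0,0,0],[0,0,-0.11]],
    [-1,[0,0,0],[0,0,-0.11]],
    [-1,[0,0,0],[0,0,-0.11]]
  ]
}}

```text
t: 24.92
ee_pos: [520.9, -207.5, 180.6]
orientation: [-1.599, -2.704, 0.0]
ft_force: [0.3, 0.5, 0.1]
width: 23.9
grasp_force: 30.0
```

Request:
{"name": "apply_moves", "arguments": {
  "targets": [
    [-1,[0,0,0],[0,0,-0.11]],
    [-1,[0,0,0],[0,0,-0.11]],
    [-1,[0,0,0],[0,0,-0.11]],
    [-1,[0,0,0],[0,0,-0.11]],
    [-1,[0,0,0],[0,0,-0.11]],
    [-1,[0,0,0],[0,0,-0.11]],
    [-1,[0,0,0],[0,0,-0.098]],
    [-1,[0,0,0],[0,0,0]]
  ]
}}

```text
t: 25.92
ee_pos: [521.0, -207.5, 180.6]
orientation: [0.181, -3.136, -0.0]
ft_force: [0.2, -0.2, 0.4]
width: 23.8
grasp_force: 30.0
```

Request:
{"name": "apply_moves", "arguments": {
  "targets": [
    [-1,[0,0.7,0],[0,0,0]],
    [-1,[0,0.7,0],[0,0,0]],
    [-1,[0,0.7,0],[0,0,0]],
    [-1,[0,0.7,0],[0,0,0]],
    [-1,[0,0.7,0],[0,0,0]],
    [-1,[0,0.7,0],[0,0,0]],
    [-1,[0,0,0],[0,0,0]]
  ]
}}

```text
t: 26.8
ee_pos: [496.3, 2.6, 180.7]
orientation: [0.183, -3.136, -0.0]
ft_force: [-0.2, -0.1, -1.0]
width: 23.6
grasp_force: 30.0
```

```bash
python3 - <<'E'
from h import *
o=ctrl.get_obs(); print(o['qpos'].round(2),o['width'],o['grasp_force'],o['ee_pos'])
plan(o['ee_pos'],o['orientation'],[((*rk(0,-60),180),96.9),((*rk(0,-60),71.5),None)])
E
python3 slats.py w8 185
```

```text
[-0.02  0.29  1.94  0.    0.9  -1.71] 23.567865189179834 29.999920427799225 [496.30618898   2.58760078 180.72633568]
[495.   2. 180.] turn [ 0.    -0.    -0.003] shift [ 0.02 -0.01  0.01]
[495.   2.  72.] turn 0 shift [0.   0.   2.17]
[496.3   2.6 180.7]
0.93 px [254.4 196.4] ctr [491.2   2.6] LW [ 24.1 170.9] yaw 7.9880296415164205
top [386.3, 216.2] 0.8 [ 437.4 -405.4   10. ]
top [260.8, 192.8] 0.64 [514.    7.2  10. ]
```

Request:
{"name": "apply_moves", "arguments": {
  "targets": [
    [-1,[0,0,0.7],[0,0,0]],
    [-1,[0,0,0.7],[0,0,0]],
    [-1,[0,0,0.5],[0,0,0]],
    [-1,[0,0,0.2],[0,0,0]],
    [-1,[0,0,0.07],[0,0,0]],
    [-1,[0,0,0.0],[0,0,0]]
  ]
}}

```text
t: 27.75
ee_pos: [497.3, 0.7, 72.7]
orientation: [-0.182, 3.135, -0.0]
ft_force: [0.1, -0.2, -0.6]
width: 23.5
grasp_force: 30.0
```

Request:
{"name": "apply_moves", "arguments": {
  "targets": [
    [0.1,[0,0,0],[0,0,0]],
    [0.1,[0,0,0],[0,0,0]],
    [0.1,[0,0,0],[0,0,0]],
    [0.1,[0,0,-0.3],[0,0,0]],
    [0.1,[0,0,-0.8],[0,0,0]],
    [0.1,[0,0,-0.8],[0,0,0]],
    [0.1,[0,0,-0.8],[0,0,0]],
    [0.1,[0,0,0],[0,0,0]]
  ]
}}

```text
t: 28.75
ee_pos: [498.9, 0.9, 211.1]
orientation: [-0.183, 3.129, -0.001]
ft_force: [-0.3, -0.0, -0.2]
width: 48.1
grasp_force: 0.0
```

```bash
python3 slats.py w9 80
python3 - <<'E'
from h import *
print(rk(0,-60))
o=ctrl.get_obs(); print(o['qpos'].round(2),o['width'],o['ee_pos'])
plan(o['ee_pos'],o['orientation'],[((520,-300,235),None)])
E
```

```text
[498.9   0.9 211.1]
0.74 px [266.6 326.7] ctr [666.7 115.1] LW [ 25.4 338.8] yaw 96.81843663433985
0.68 px [254.8 172.7] ctr [496.7   1.5] LW [ 23.1 178. ] yaw 6.116306947373971
top [389.2, 214.8] 0.88 [ 442.  -415.1   10. ]
top [128.6, 148.8] 0.71 [660.9 448.7  10. ]
top [263.8, 195.1] 0.39 [506.4  -2.7  10. ]
[495.20821033   1.93455948]
[-0.02  0.26  1.92 -0.    0.96 -1.71] 48.45816364604165 [495.86390715   0.99778956 206.37207794]
[ 520 -300  235] turn 0 shift [ 0.22 -6.04 -0.57]
```

View pics/w9.png

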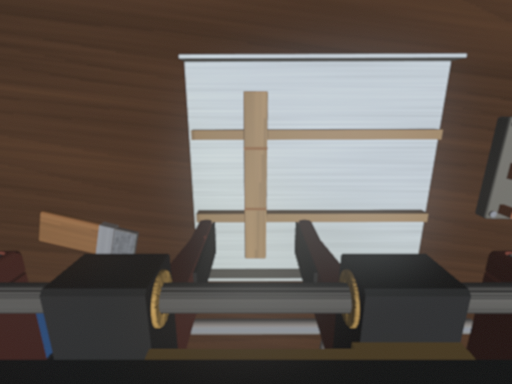

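Slat 1 is flat on both rails at about (255,172) px. Next is the second slat.

Request:
{"name": "apply_moves", "arguments": {
  "targets": [
    [0.1,[0,0,0],[0,0,0.106]],
    [0.1,[0,0,0],[0,0,0.106]],
    [0.1,[0,0,0],[0,0,0.106]],
    [0.1,[0,0,0],[0,0,0.106]],
    [0.1,[0,0,0],[0,0,0.106]],
    [0.1,[0,0,0],[0,0,0.106]],
    [0.1,[0,0,0],[0,0,0.106]],
    [0.1,[0,0,0],[0,0,0.106]]
  ]
}}

```text
t: 29.95
ee_pos: [495.8, 1.0, 205.7]
orientation: [-1.799, -2.572, 0.003]
ft_force: [-0.5, 0.2, 0.0]
width: 48.1
grasp_force: 0.0
```

Request:
{"name": "apply_moves", "arguments": {
  "targets": [
    [0.1,[0,0,0],[0,0,0.103]],
    [0.1,[-0.785,-0.27,0],[0,0,0]],
    [0.1,[-0.785,-0.27,0],[0,0,0]],
    [0.1,[-0.785,-0.27,0],[0,0,0]],
    [0.1,[-0.785,-0.27,0],[0,0,0]],
    [0.1,[-0.785,-0.27,0],[0,0,0]],
    [0.1,[-0.785,-0.27,0],[0,0,0]],
    [0.1,[-0.785,-0.27,0],[0,0,0]]
  ]
}}

```text
t: 30.95
ee_pos: [455.8, -287.7, 205.6]
orientation: [-1.995, -2.423, 0.0]
ft_force: [1.0, -0.1, -0.4]
width: 48.3
grasp_force: 0.0
```

Request:
{"name": "apply_moves", "arguments": {
  "targets": [
    [0.1,[-0.785,-0.27,0.3],[0,0,0]],
    [0.1,[-0.785,-0.27,0.3],[0,0,0]],
    [0.1,[-0.785,-0.27,0.3],[0,0,0]],
    [0.1,[0,0,0],[0,0,0]]
  ]
}}

```text
t: 31.45
ee_pos: [438.1, -411.4, 159.3]
orientation: [-1.997, -2.419, -0.0]
ft_force: [-1.2, -0.0, 0.0]
width: 48.4
grasp_force: 0.0
```

```bash
python3 slats.py w10 10
python3 - <<'E'
from h import *
o=ctrl.get_obs(); print(o['qpos'].round(2),o['width'],o['ee_pos'])
plan(o['ee_pos'],o['orientation'],[((441.5,-410,1),11.3)])
E
```

```text
[ 438.1 -411.4  159.3]
0.59 px [257.2 172. ] ctr [ 440.3 -410.5] LW [ 24.8 178.4] yaw 101.74517149040425
top [263.1, 195.7] 0.76 [504.4  -0.4  10. ]
top [387.7, 214.8] 0.63 [ 442.  -410.1   10. ]
top [388.2, 151.3] 0.59 [ 653.  -416.1   10. ]
top [160.2, 207.7] 0.41 [464.3 339.5  10. ]
[-0.77  0.46  1.73  0.    0.95 -0.96] 48.26313241893421 [ 439.69145328 -408.99708985  161.80688401]
[ 442. -410.    1.] turn [-0.    -0.001 -0.002] shift [-0.03  0.03  3.22]
```

Request:
{"name": "apply_moves", "arguments": {
  "targets": [
    [0.1,[-0.02,0.03,0.8],[0,0,0]],
    [0.1,[0,0,0.8],[0,0,0]],
    [0.1,[0,0,0.8],[0,0,0]],
    [0.1,[0,0,0.5],[0,0,0]],
    [0.1,[0,0,0.2],[0,0,0]],
    [0.1,[0,0,0.07],[0,0,0]],
    [0.1,[0,0,0],[0,0,0]]
  ]
}}

```text
t: 32.52
ee_pos: [442.0, -411.1, 4.6]
orientation: [1.995, 2.425, -0.0]
ft_force: [0.2, -0.6, 0.5]
width: 48.4
grasp_force: 0.0
```

Request:
{"name": "apply_moves", "arguments": {
  "targets": [
    [0.1,[0,0,0.04],[0,0,0]],
    [-1,[0,0,0],[0,0,0]],
    [-1,[0,0,0],[0,0,0]],
    [-1,[0,0,0],[0,0,0]],
    [-1,[0,0,0],[0,0,0]],
    [-1,[0,0,0],[0,0,0]]
  ]
}}

```text
t: 33.28
ee_pos: [441.5, -411.0, 1.9]
orientation: [1.996, 2.426, -0.0]
ft_force: [-1.2, 1.3, 3.0]
width: 23.5
grasp_force: 30.0
```

Request:
{"name": "apply_moves", "arguments": {
  "targets": [
    [-1,[0,0,-0.2],[0,0,0]],
    [-1,[0,0,-0.6],[0,0,0]],
    [-1,[0,0,-0.8],[0,0,0]],
    [-1,[0,0,-0.8],[0,0,0]],
    [-1,[0,0,-0.8],[0,0,0]],
    [-1,[0,0,-0.6],[0,0,0]],
    [-1,[0.72,0.2,0],[0,0,0]],
    [-1,[0.72,0.2,0],[0,0,0]]
  ]
}}

```text
t: 34.28
ee_pos: [447.2, -335.8, 192.7]
orientation: [1.997, 2.424, 0.0]
ft_force: [0.9, -0.3, -1.2]
width: 23.6
grasp_force: 30.0
```

Request:
{"name": "apply_moves", "arguments": {
  "targets": [
    [-1,[0.72,0.2,0],[0,0,0]],
    [-1,[0.72,0.2,0],[0,0,0]],
    [-1,[0.72,0.2,0],[0,0,0]],
    [-1,[0.72,0.2,0],[0,0,0]],
    [-1,[0.72,0.2,0],[0,0,0]],
    [-1,[0,0,0],[0,0,-0.106]],
    [-1,[0,0,0],[0,0,-0.106]],
    [-1,[0,0,0],[0,0,-0.106]]
  ]
}}

```text
t: 35.28
ee_pos: [461.6, -149.8, 192.2]
orientation: [1.326, 2.847, 0.0]
ft_force: [-0.4, 0.2, -0.2]
width: 24.2
grasp_force: 30.0
```

Request:
{"name": "apply_moves", "arguments": {
  "targets": [
    [-1,[0,0,0],[0,0,-0.106]],
    [-1,[0,0,0],[0,0,-0.106]],
    [-1,[0,0,0],[0,0,-0.106]],
    [-1,[0,0,0],[0,0,-0.106]],
    [-1,[0,0,0],[0,0,-0.106]],
    [-1,[0,0,0],[0,0,-0.1]],
    [-1,[0,0,0],[0,0,0]]
  ]
}}

```text
t: 36.15
ee_pos: [461.6, -150.1, 192.1]
orientation: [-0.173, 3.136, -0.0]
ft_force: [-0.5, 0.4, -0.7]
width: 23.6
grasp_force: 30.0
```

Run:
```python
from h import *
o=ctrl.get_obs(); print(o['qpos'].round(2),o['width'],o['grasp_force'],o['ee_pos'])
plan(o['ee_pos'],o['orientation'],[((*rk(0,60),182),97.),((*rk(0,60),72),None)])
```

```text
[-0.34  0.26  1.96  0.    0.92 -2.02] 23.62372718522224 29.996826946735382 [ 461.5880306  -150.0714763   192.10773936]
[481. 121. 182.] turn [-0.     0.    -0.007] shift [-1.04  5.34  0.2 ]
[481. 121.  72.] turn 0 shift [0.  0.  2.2]
```

Request:
{"name": "apply_moves", "arguments": {
  "targets": [
    [-1,[-0.15,0.76,0],[0,0,-0.007]],
    [-1,[-0.15,0.76,0],[0,0,0]],
    [-1,[-0.15,0.76,0],[0,0,0]],
    [-1,[-0.15,0.76,0],[0,0,0]],
    [-1,[-0.15,0.76,0],[0,0,0]],
    [-1,[-0.15,0.77,0],[0,0,0]],
    [-1,[-0.14,0.77,0],[0,0,0]],
    [-1,[0,0,0.0],[0,0,0]]
  ]
}}

```text
t: 37.15
ee_pos: [481.1, 123.2, 192.0]
orientation: [-0.193, 3.135, 0.001]
ft_force: [0.6, -0.7, -0.5]
width: 23.5
grasp_force: 30.0
```

Request:
{"name": "apply_moves", "arguments": {
  "targets": [
    [-1,[0,0,0.8],[0,0,0]],
    [-1,[0,0,0.8],[0,0,0]],
    [-1,[0,0,0.5],[0,0,0]],
    [-1,[0,0,0.2],[0,0,0]],
    [-1,[0,0,0.1],[0,0,0]],
    [-1,[0,0,0.0],[0,0,0]]
  ]
}}

```text
t: 37.9
ee_pos: [481.5, 121.1, 72.4]
orientation: [-0.192, 3.135, 0.0]
ft_force: [-0.3, -0.1, 0.0]
width: 23.6
grasp_force: 30.0
```

Request:
{"name": "apply_moves", "arguments": {
  "targets": [
    [0.1,[0,0,0],[0,0,0]],
    [0.1,[0,0,0],[0,0,0]],
    [0.1,[0,0,0],[0,0,0]],
    [0.1,[0,0,-0.3],[0,0,0]],
    [0.1,[0,0,-0.8],[0,0,0]],
    [0.1,[0,0,-0.8],[0,0,0]],
    [0.1,[0,0,-0.8],[0,0,0]],
    [0.1,[0,0,0],[0,0,0]]
  ]
}}

```text
t: 38.9
ee_pos: [483.0, 121.7, 210.6]
orientation: [-0.193, 3.128, 0.002]
ft_force: [0.3, 0.4, -0.6]
width: 48.2
grasp_force: 0.0
```

```bash
python3 slats.py w11 80; python3 m.py w12 knob:154 bar:168
python3 - <<'E'
from h import *
print(rk(0,60),rk(0,-60))
E
python3 arc.py 1.81 0 16 240
```

```text
[483.  121.7 210.6]
0.7 px [138.5 170.8] ctr [492.9   2.9] LW [ 26.6 172.5] yaw 7.907247181791322
0.7 px [254.  173.8] ctr [482.6 121.6] LW [ 23.1 179.3] yaw 7.734449401588471
top [261.2, 196.0] 0.61 [503.4   5.9  10. ]
top [226.6, 202.1] 0.42 [483.1 120.1  10. ]
top [234.9, 142.0] 0.34 [684.   93.8  10. ]
[480.1 121.  205.8]
knob [207. 170.] 0.71 [453.5  82.1 154. ]
knob [509. 137.] 0.2 [401.4 299.9 154. ]
bar [185. 338.] 0.73 [596.4  77.  168. ]
[480.79178967 121.06544052] [495.20821033   1.93455948]
[645.  81. 240.] turn [-0.    -0.001  0.   ] shift [-3.18 -1.21 -0.69]
[645.  81. 137.] turn 0 shift [0.   0.   2.07]
[637.  80. 144.] turn 0 shift [ 0.17  0.   -0.16]
[628.  78. 151.] turn 0 shift [ 0.18  0.   -0.14]
[618.  77. 157.] turn 0 shift [ 0.2   0.   -0.12]
[608.  76. 162.] turn 0 shift [ 0.21  0.   -0.09]
[597.  75. 165.] turn 0 shift [ 0.22  0.   -0.07]
[586.  73. 167.] turn 0 shift [ 0.22  0.   -0.04]
[575.  72. 168.] turn 0 shift [ 0.23  0.   -0.02]
[563.  71. 168.] turn 0 shift [0.23 0.   0.01]
[552.  69. 166.] turn 0 shift [0.23 0.   0.03]
[541.  68. 163.] turn 0 shift [0.22 0.   0.06]
[530.  67. 159.] turn 0 shift [0.21 0.   0.08]
[520.  65. 154.] turn 0 shift [0.2  0.   0.11]
[511.  64. 147.] turn 0 shift [0.19 0.   0.13]
[502.  63. 140.] turn 0 shift [0.17 0.   0.15]
[495.  62. 131.] turn 0 shift [0.15 0.   0.17]
[488.  62. 122.] turn 0 shift [0.13 0.   0.18]
```

View pics/w11.png

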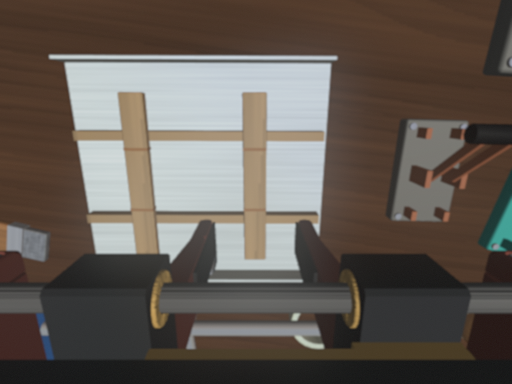

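Request:
{"name": "apply_moves", "arguments": {
  "targets": [
    [0.4,[0,0,-0.69],[0,0,0]],
    [0.4,[-0.65,-0.23,0],[0,0,0]],
    [0.4,[-0.65,-0.23,0],[0,0,0]],
    [0.4,[-0.65,-0.23,0],[0,0,0]],
    [0.4,[-0.65,-0.23,0],[0,0,0]],
    [0.4,[-0.65,-0.23,0],[0,0,0]],
    [0.4,[0,0,0.7],[0,0,0]],
    [0.4,[0,0,0],[0,0,0]]
  ]
}}

```text
t: 40.25
ee_pos: [647.0, 83.7, 202.4]
orientation: [0.192, -3.128, 0.001]
ft_force: [-0.3, -0.5, 0.1]
width: 61.5
grasp_force: 0.0
```

Request:
{"name": "apply_moves", "arguments": {
  "targets": [
    [0.4,[0,0,0.7],[0,0,0]],
    [0.4,[0,0,0.65],[0,0,0]],
    [0.4,[0,0,0],[0,0,0]],
    [-1,[0,0,0],[0,0,0]],
    [-1,[0,0,0],[0,0,0]],
    [-1,[0,0,0],[0,0,0]],
    [-1,[0,0,0],[0,0,0]],
    [-1,[0,0,0],[0,0,0]]
  ]
}}

```text
t: 41.25
ee_pos: [649.6, 83.0, 139.1]
orientation: [-0.194, 3.135, -0.003]
ft_force: [-0.6, -4.6, 1.9]
width: 18.4
grasp_force: 30.0
```

Request:
{"name": "apply_moves", "arguments": {
  "targets": [
    [-1,[0,0,0],[0,0,0]],
    [-1,[0,0,0],[0,0,0]],
    [-1,[0,0,0],[0,0,0]]
  ]
}}

```text
t: 41.62
ee_pos: [649.6, 82.9, 139.1]
orientation: [-0.193, 3.135, -0.002]
ft_force: [0.7, -5.3, 3.8]
width: 18.5
grasp_force: 30.0
```

Request:
{"name": "apply_moves", "arguments": {
  "targets": [
    [-1,[0.17,0,-0.16],[0,0,0]],
    [-1,[0.19,0,-0.14],[0,0,0]],
    [-1,[0.2,0,-0.12],[0,0,0]],
    [-1,[0.22,0,-0.08],[0,0,0]],
    [-1,[0.22,0,-0.06],[0,0,0]],
    [-1,[0.23,0,-0.04],[0,0,0]],
    [-1,[0.24,0,-0.01],[0,0,0]],
    [-1,[0,0,0],[0,0,0]]
  ]
}}

```text
t: 42.62
ee_pos: [577.5, 74.3, 171.1]
orientation: [-0.193, 3.132, -0.002]
ft_force: [0.4, -4.4, 9.0]
width: 18.3
grasp_force: 30.0
```

Request:
{"name": "apply_moves", "arguments": {
  "targets": [
    [-1,[0.23,0,0.01],[0,0,0]],
    [-1,[0.23,0,0.03],[0,0,0]],
    [-1,[0.22,0,0.06],[0,0,0]],
    [-1,[0.21,0,0.08],[0,0,0]],
    [-1,[0.2,0,0.11],[0,0,0]],
    [-1,[0.19,0,0.13],[0,0,0]],
    [-1,[0,0,0],[0,0,0]]
  ]
}}

```text
t: 43.5
ee_pos: [511.4, 66.3, 147.8]
orientation: [0.193, -3.133, 0.002]
ft_force: [-2.4, -4.9, 2.4]
width: 18.5
grasp_force: 30.0
```

Request:
{"name": "apply_moves", "arguments": {
  "targets": [
    [-1,[0.17,0,0.15],[0,0,0]],
    [-1,[0.15,0,0.17],[0,0,0]],
    [-1,[0.12,0,0.17],[0,0,0]],
    [-1,[0,0,0],[0,0,0]],
    [-1,[0,0,0],[0,0,0]]
  ]
}}

```text
t: 44.12
ee_pos: [490.2, 63.8, 123.4]
orientation: [0.193, -3.134, 0.002]
ft_force: [-2.0, -6.1, -0.4]
width: 18.2
grasp_force: 30.0
```

Request:
{"name": "apply_moves", "arguments": {
  "targets": [
    [-1,[0.03,0.01,0.05],[0,0,0]],
    [-1,[0,0,0],[0,0,0]],
    [1,[0,0,0],[0,0,0]],
    [1,[0,0,0],[0,0,0]],
    [1,[0,0,0],[0,0,0]],
    [1,[0,0,0],[0,0,0]],
    [1,[0,0,-0.8],[0,0,0]],
    [1,[0,0,-0.8],[0,0,0]]
  ]
}}

```text
t: 45.12
ee_pos: [489.0, 64.9, 201.7]
orientation: [0.193, -3.134, 0.0]
ft_force: [1.0, 0.1, -0.3]
width: 74.8
grasp_force: 0.0
```

Request:
{"name": "apply_moves", "arguments": {
  "targets": [
    [-1,[0,0,-0.6],[0,0,0]],
    [-1,[-0.6,0,0],[0,0,0]],
    [-1,[-0.6,0,0],[0,0,0]],
    [-1,[0,0,0],[0,0,0]]
  ]
}}

```text
t: 45.62
ee_pos: [550.3, 72.4, 231.1]
orientation: [-0.193, 3.135, 0.0]
ft_force: [-0.6, -0.3, 0.5]
width: 41.8
grasp_force: 0.0
```

```bash
python3 slats.py w13 80;  python3 m.py w14 knob:141 bar:86 grip:116
python3 - <<'E'
from h import *
o=ctrl.get_obs(); print(o['qpos'].round(2),o['width'])
plan(o['ee_pos'],o['orientation'],[((366,328,240),96.9),((366,328,100),None)])
E
```

```text
[550.3  72.4 231.1]
0.9 px [193.8 114. ] ctr [496.4   1.4] LW [ 24.8 179. ] yaw 7.054136385701765
0.67 px [307.9 113. ] ctr [481.8 121.2] LW [ 24.5 177.9] yaw 6.832304078913808
top [264.1, 197.0] 0.67 [500.1  -3.7  10. ]
top [226.9, 201.5] 0.64 [485.1 119.2  10. ]
[547.7  72.1 230.8]
knob [251. 127.] 0.59 [487.7  62.  141. ]
knob [253. 202.] 0.48 [553.6  71.6 141. ]
bar [254. 124.] 0.57 [486.5  64.   86. ]
grip [251. 128.] 0.26 [489.8  62.1 116. ]
[ 0.11  0.31  1.78 -0.    1.05 -1.58] 9.704026184943901
[366 328 240] turn [-0.    -0.     0.002] shift [ 3.01  5.52 -0.17]
[366 328 100] turn 0 shift [0.  0.  2.8]
```

View pics/w14.png

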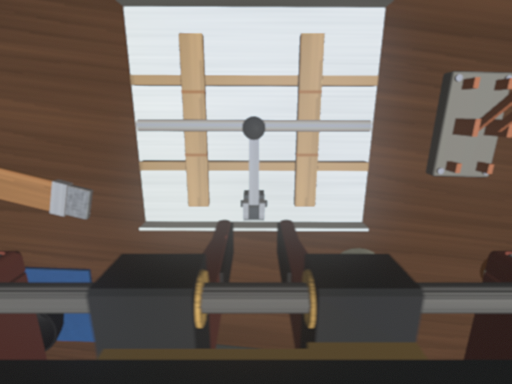

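Request:
{"name": "apply_moves", "arguments": {
  "targets": [
    [-1,[0.384,0.69,0],[0,0,0]],
    [-1,[0.384,0.69,0],[0,0,0]],
    [-1,[0.384,0.69,0],[0,0,0]],
    [-1,[0.384,0.69,0],[0,0,0]],
    [-1,[0.384,0.69,0],[0,0,0]],
    [-1,[0.384,0.69,0],[0,0,0]],
    [-1,[0.384,0.69,0],[0,0,0]],
    [-1,[0.384,0.69,0],[0,0,0]]
  ]
}}

```text
t: 47.02
ee_pos: [361.7, 328.1, 231.4]
orientation: [-0.193, 3.135, 0.0]
ft_force: [0.6, 0.1, -0.8]
width: 0.6
grasp_force: 0.0
```

Request:
{"name": "apply_moves", "arguments": {
  "targets": [
    [-1,[0,0,0],[0,0,0]],
    [-1,[0,0,0.8],[0,0,0]],
    [-1,[0,0,0.8],[0,0,0]],
    [-1,[0,0,0.7],[0,0,0]],
    [-1,[0,0,0.27],[0,0,0]],
    [-1,[0,0,0],[0,0,0]]
  ]
}}

```text
t: 47.78
ee_pos: [362.8, 326.6, 102.4]
orientation: [0.192, -3.135, 0.001]
ft_force: [0.0, -0.5, 0.2]
width: 0.0
grasp_force: 0.0
```

Request:
{"name": "apply_moves", "arguments": {
  "targets": [
    [-1,[-0.25,0,0],[0,0,0]],
    [-1,[-0.18,0,-0.03],[0,0,0]],
    [-1,[-0.18,0,-0.11],[0,0,0]],
    [-1,[-0.18,0,-0.1],[0,0,0]],
    [-1,[-0.2,0,-0.07],[0,0,0]],
    [-1,[-0.2,0,-0.06],[0,0,0]],
    [-1,[-0.2,0,-0.03],[0,0,0]],
    [-1,[-0.2,0,0],[0,0,0]]
  ]
}}

```text
t: 48.78
ee_pos: [442.5, 337.2, 122.7]
orientation: [-0.193, 3.135, 0.0]
ft_force: [-0.4, -0.4, -0.3]
width: 0.5
grasp_force: 0.2
```

Request:
{"name": "apply_moves", "arguments": {
  "targets": [
    [-1,[-0.2,0,0.02],[0,0,0]],
    [-1,[-0.2,0,0.04],[0,0,0]],
    [-1,[-0.2,0,0.05],[0,0,0]],
    [-1,[0,0,0],[0,0,0]],
    [-1,[0,0,0],[0,0,0]],
    [-1,[0.4,0,0],[0,0,0]],
    [-1,[0,0,-0.8],[0,0,0]],
    [-1,[0,0,-0.8],[0,0,0]]
  ]
}}

```text
t: 49.78
ee_pos: [450.5, 338.0, 197.8]
orientation: [0.194, -3.134, 0.001]
ft_force: [0.0, 0.1, 0.3]
width: 0.5
grasp_force: 0.0
```

Request:
{"name": "apply_moves", "arguments": {
  "targets": [
    [-1,[-0.5,0,-0.7],[0,0,0]],
    [-1,[-0.7,0,0],[0,0,0]],
    [-1,[-0.7,0,0],[0,0,0]],
    [-1,[0,0,0],[0,0,0]],
    [-1,[0,0,0],[0,0,0]]
  ]
}}

```text
t: 50.4
ee_pos: [544.6, 349.6, 231.7]
orientation: [0.193, -3.134, 0.001]
ft_force: [0.6, -0.0, 0.1]
width: 0.8
grasp_force: 0.0
```

```bash
python3 m.py w15 grip:116 pivot:45 switch:20
python3 - <<'E'
from h import *
t=cam('top'); cv2.imwrite('pics/top9.png',cv2.resize(t[0][110:340,70:430],None,fx=2.2,fy=2.2,interpolation=cv2.INTER_CUBIC))
print(ctrl.get_obs()['ft_force'])
E
```

```text
[544.6 349.6 231.7]
grip [254. 155.] 0.86 [511.6 345.4 116. ]
grip [427.  91.] 0.74 [433.6 495.2 116. ]
pivot [254.  99.] 0.6 [456.8 338.6  45. ]
pivot [374. 143.] 0.58 [488.8 488.   45. ]
switch [254. 102.] 0.87 [459.4 337.9  20. ]
switch [361. 141.] 0.77 [489.4 481.4  20. ]
[-0.12101191  0.70253192 -0.09278341]
```

View pics/w15.png

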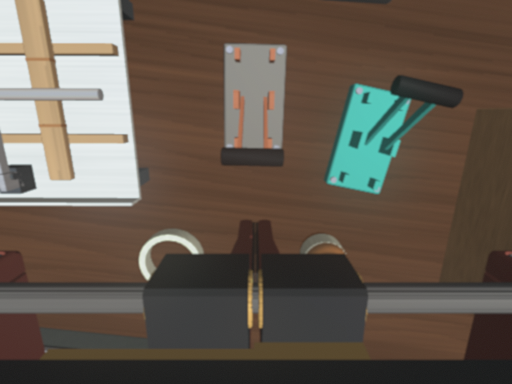

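View pics/top9.png

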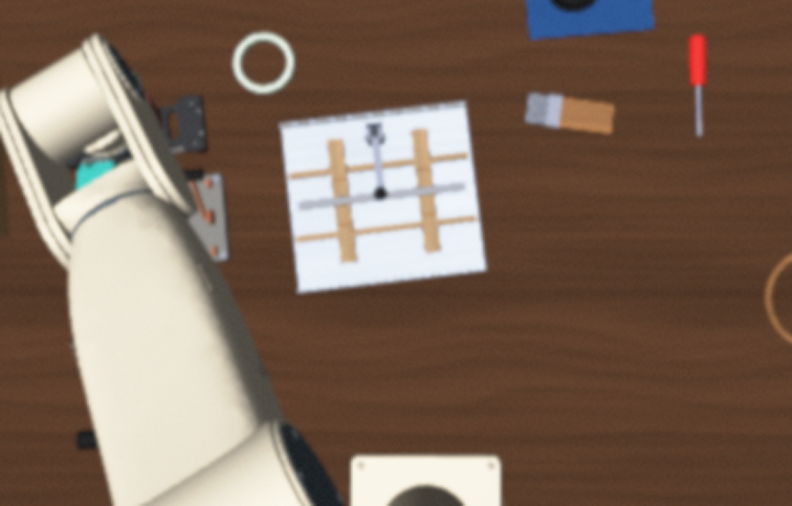

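The wrist view shows the switch lever on again, with the grip at (254,155). The top view shows both slats square under the bar, the brush where it was, and no slats left on the bench.

```bash
python3 -c "
from workcell import ctrl
print(ctrl.close_job())"
```

```text
the job is handed in; nothing more can be done
None
```

The job is handed in: both bamboo slats lie square across the rails with the hold-down bar resting on them, and the small grey switch is back on. Nothing else appears moved in the last pictures, and the hand-in returned no verdict.

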